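Mix a round flask on the vortex mixer

ROBOT

A 6-joint arm with a two-finger parallel gripper is mounted at the origin on the work surface. World frame = base frame: x ahead of the robot, y to its left, z up, the work surface at z = 0. Lengths are in m, angles in degrees, forces in N, time in s.
With the tool pointing down it reaches from about 0.4 to 0.825 m from the base axis. Payload 7 kg.
Tool frame: the origin (TCP) lies at the very end of the fingers, on their centre line; the grasp point (between the pads) lies tcp_to_grasp behind it (tcp_to_grasp is the distance from the TCP to the grasp point, in m); x points along the fingers, y is the direction in which the jaws open and shut, and the axes are right-handed (so a half turn about x gives the same grasp; the last joint's range is limited). The gripper opens to 88 mm and grips with 3 to 60 N. Pads are 19 mm wide; open, the fingers measure 130 mm over their backs; the gripper's body (78 mm by 193 mm) begins 47 mm behind the grasp point.
Start: joints at [80.564, 20.546, 0.682, 0, -70.136, -16.507], TCP at [0.295, 0.607, 0.227] pointing down, gripper open.
Joint ranges: [-176.03, 176.03], [-82.01, 121.73], [-58.28, 71.71], [-173.87, 95.51], [-174.79, -0.11], [-173.66, 173.66]. Speed limits (degrees/s): [136.94, 136.94, 172.46, 180, 180, 180].

INTERFACE

Orientations are given as [roll, pitch, yaw] about the fixed x, y, z axes, in that order (R = Rz(yaw) Ry(pitch) Rx(roll)).
In Python, from plant import * gives the robot as it stands. The module is installed in compiled form; this text tells all that it offers.
- The arm moves only by the shell command python3 -m pendant 'ROWS'. ROWS is JSON, a list of rows, each an object with "claw": the finger opening in mm, from 0 to 87.6; "linear": the shift along the tool's x, y, z in mm, a list of three; "twist": the turn about the tool's x in rad. In form: [{"claw": claw, "linear": [tx, ty, tz], "twist": twist}, ...]. A call has exactly 10 rows; each row shifts and turns the commanded pose from where the row before left it, along the tool's axes as they then stand; what a row does not reach is not made up. A row lasts 1/12 s, in which the tool goes at most 41.7 mm and 7.16 degrees, less where a joint would pass 70% of its speed; a pose out of reach is approached as far as the arm can. A call with a gripper value outside its range is refused whole. The fingers move at their own pace and stop on an object; the grip force is fixed at half the most. Time passes only in rows, so rows that do not move let the fingers close, or fill a call up. It gives the time, the measured TCP pose, the force and the opening at its end, in the units of the state.
- get_obs(): the state, without advancing time (a new reading comes with each control period).
- snapshot(name): name is "scene" or "side" or "wrist"; returns (picture, depth): 480x640x3 uint8, red, green, blue; 480x640 float32, m along the optical axis (not along the pixel's ray), 0 where there is no reading.
- camera_params(name): a dict with "fx", "fy", "cx", "cy" (pixels), "rvec" (rotation vector, rad) and "tvec" (3), from world to camera coordinates, as OpenCV has them. Camera axes: x right, y down, z forward; pixel columns grow to the right and rows downward; lengths in m; the calibration is good to about 2 mm. A picture is of the moment at which its call begins: read the wrist's pose just before it. camera_params takes no time and is no camera call; for the wrist camera it gives the pose at the moment of the call.
- close_job(): hands the job in, once; it reports no verdict.
Trained networks look in the newest picture that a camera, given by its name, has taken for a name from the list of things; names that differ only in an ending like _2 or _b are one class to them, and where a whole thing is asked for, a point or a joint stands for the part that bears it (a point fixed in the world has none). Each returns a list of dicts, best first, with "confidence" (0 to 1); they miss things now and then, are a little off and sometimes report something else, mostly with a low value. They report only what shows in the picture. A call takes as long as a camera call. They do not tell look-alikes from the thing itself.
- boxes_of(camera, target): "xy" ([column, row] in pixels, amid what is visible of it).
The state is a dict: "clock": time; "joint_pos": joint angles; "qvel": joint speeds; "tau": joint torques, N m; "tool_pos": TCP position; "orientation": TCP orientation; "force": force on the tool from outside, world axes, zero at the start; "moment": the same for the moment, N m; "opening": finger opening in m.
Only numpy, scipy, OpenCV 4.12 (cv2) and the standard library are available. Lean on these libraries where they do the work, as an engineer would, in place of code of your own. Each camera call takes 0.05 s, during which the arm holds its last target. There are 200 camera calls.

TASK

Take the larger of the two stoppered round-bottomed flasks by its neck, lift it out of its well in the aluminium block without dropping it, and press it upright down into the rubber cup of the vortex mixer until the sprung cup is all the way down, gently enough for glass. Hold it pressed down for at least three seconds so that it mixes, and finish with the gripper still holding the neck and still pressing the flask down: do not let go. Leave the smaller flask in its well and the other things on the bench where they are.

Things in the scene. Friction and masses are not known exactly. Their poses are not given: they have to be found in the camera images.
- flask: the larger flask, loose: amber glass, white stopper, about 0.16 kg. Round bulb 64 mm in diameter, straight round neck 28 mm in diameter from 61 to 108 mm above the underside, stopper 30 mm in diameter from 108 to 122 mm. Origin: the lowest point of the bulb; z runs up through the neck. It stands upright in one of the two wells
- flask_neck (a point): the middle of the larger flask's neck, on its axis, 86 mm above the flask's underside: the place to grip it
- small_flask: the smaller flask, to be left in its well: same glass and white stopper, bulb 51 mm in diameter, neck 19 mm, 100 mm tall over all. Origin: the lowest point of the bulb, z up
- hotplate: white hotplate, 180 (x) by 250 (y) by 56 mm, fixed, two knobs on its -x front. On it stand two round aluminium blocks, 90 mm in diameter, flat tops 100 mm above the bench, centred at (10, -58) and (10, 58) mm in its frame, each with a tapered well 66 mm wide at the mouth; a flask in each, either way round. The larger flask's underside is 23 mm below the block's top. Origin: centre of footprint, on the bench
- mixer: vortex mixer, fixed: grey and white housing 155 (x) by 125 (y) by 94 mm, sloping panel with knob on its -x side, black rubber cup on top. Hotplate and mixer stand on opposite sides of the bench, either way round. Origin: centre of its footprint, on the bench; z up
- cup_rim (a point): centre of the rim of the mixer's rubber cup; it moves down with the cup and is 134 mm above the bench when the cup is up. The cup is 67 mm across outside, its mouth 56 mm, narrowing inwards at 45 degrees, so that the larger flask centres itself in it; seated, the flask's underside is 15 mm below this point
- mixer_cup (a joint): how far the sprung cup is pushed down, in m: 0 up, 0.008 at its stop. The mixer runs while it is down by more than 0.006. The spring takes about 3 N to start and 11 N at the stop (1 N per mm)
- tip_box: blue box of pipette tips, 85 by 120 by 55 mm, loose, bystander. Origin: centre of its underside
- bottle: white reagent bottle with blue cap, 68 mm in diameter, 134 mm tall, loose, bystander. Origin: centre of its underside
- tube_rack: white tube rack, 70 by 200 mm, 78 mm tall with its tubes, loose, bystander. Origin: centre of its underside
There are look-alikes about, which are no part of the job. What is shaped like the flask but purple or yellow is not meant.

How it is judged:
By the outcome, as a careful person would: the job done as asked, in the order asked, and still so for the second after the job is handed in, while the arm keeps its last pose, push and grip.
It also fails if it takes over 45 s, if anything falls off the work surface, if the arm or the gripper's body presses on something with over 40 N, if the wrist force passes 120 N, or if a joint passes its speed limit or range.

## Working session

There is one attempt and no reset: what is moved stays moved. The work goes in short steps, Python scripts to look and compute and a shell command to move; the robot and the scene stay as the last step left them, time stands still between calls to the robot, and variables do not carry over. Pictures are saved under pics/ and viewed, about 8 in all and at most 12, crops included, and the job is handed in when it is done.

```bash
mkdir -p pics
cat > h.py <<'E'
from plant import *
import numpy as np, cv2
def snap(n,f=None):
    p,d=snapshot(n)
    if f: cv2.imwrite('pics/'+f,p[:,:,::-1])
    return p,d
def world(n,d,u=None,v=None):
    c=camera_params(n); R=cv2.Rodrigues(np.array(c['rvec'],float))[0]; t=np.array(c['tvec'],float).ravel()
    if u is None: v,u=np.mgrid[0:480,0:640]
    z=d
    P=np.stack([(u-c['cx'])/c['fx']*z,(v-c['cy'])/c['fy']*z,z],-1)
    return (P-t)@R
def proj(n,X):
    c=camera_params(n); K=np.array([[c['fx'],0,c['cx']],[0,c['fy'],c['cy']],[0,0,1]])
    return cv2.projectPoints(np.array(X,float).reshape(-1,3),np.array(c['rvec'],float),np.array(c['tvec'],float),K,None)[0].reshape(-1,2)
E
python3 - <<'E'
from h import *
o=get_obs(); print({k:np.round(v,3).tolist() for k,v in o.items()})
for n in ['scene','side']:
    p,d=snap(n,n+'1.png'); W=world(n,d)
    for t in ['flask','small_flask','hotplate','mixer','mixer_cup','flask_neck','bottle','tube_rack','tip_box']:
        for b in boxes_of(n,t)[:4]:
            u,v=b['xy']; i,j=int(v),int(u)
            print(n,t,round(b['confidence'],2),[int(u),int(v)],W[i,j].round(3) if d[i,j]>0 else None)
E
```

```text
{'clock': 0.0, 'joint_pos': [80.564, 20.59, 0.633, -0.019, -70.134, -16.508], 'qvel': [0.047, -0.043, 0.042, 0.07, 0.01, 0.068], 'tau': [-0.001, -58.272, 29.305, 6.997, 0.007, -0.0], 'tool_pos': [0.295, 0.607, 0.226], 'orientation': [95.393, 89.907, -110.557], 'force': [0.396, 0.167, -0.005], 'moment': [0.022, 0.013, 0.001], 'opening': 0.087}
scene flask 0.89 [250, 231] [ 0.383 -0.048  0.061]
scene flask 0.88 [276, 269] [ 0.509 -0.075  0.061]
scene flask 0.84 [312, 178] [0.307 0.184 0.058]
scene flask 0.79 [341, 200] [0.499 0.099 0.135]
scene small_flask 0.57 [392, 193] [0.532 0.216 0.117]
scene hotplate 0.73 [360, 232] [0.532 0.126 0.058]
scene mixer 0.73 [199, 309] [ 0.524 -0.243  0.085]
scene mixer 0.62 [407, 320] [0.75  0.023 0.054]
scene mixer_cup 0.75 [191, 273] [ 0.475 -0.224  0.12 ]
scene flask_neck 0.96 [343, 198] [0.5   0.104 0.138]
scene flask_neck 0.87 [277, 270] None
scene flask_neck 0.76 [312, 178] [0.307 0.184 0.058]
scene flask_neck 0.66 [249, 232] [ 0.383 -0.051  0.06 ]
scene bottle 0.88 [460, 275] [0.76  0.15  0.087]
scene tube_rack 0.71 [314, 400] [ 0.757 -0.192  0
[... 221 characters left out ...]
.96 [196, 195] [0.295 0.192 0.06 ]
side flask 0.84 [293, 187] [0.485 0.097 0.136]
side flask 0.6 [316, 282] [ 0.501 -0.074  0.071]
side small_flask 0.72 [304, 153] [0.521 0.215 0.122]
side hotplate 0.77 [294, 213] [0.482 0.072 0.096]
side mixer 0.55 [319, 376] [ 0.477 -0.25   0.092]
side mixer_cup 0.81 [321, 341] [ 0.486 -0.213  0.119]
side flask_neck 0.93 [292, 188] [0.483 0.097 0.134]
side flask_neck 0.83 [237, 286] [ 0.369 -0.055  0.063]
side flask_neck 0.77 [315, 282] [ 0.499 -0.075  0.073]
side flask_neck 0.69 [198, 195] [0.299 0.189 0.062]
side bottle 0.9 [411, 177] [0.732 0.15  0.086]
side tube_rack 0.8 [472, 334] [ 0.72  -0.212  0.075]
side tip_box 0.56 [421, 232] [0.721 0.029 0.05 ]
```

View pics/scene1.png

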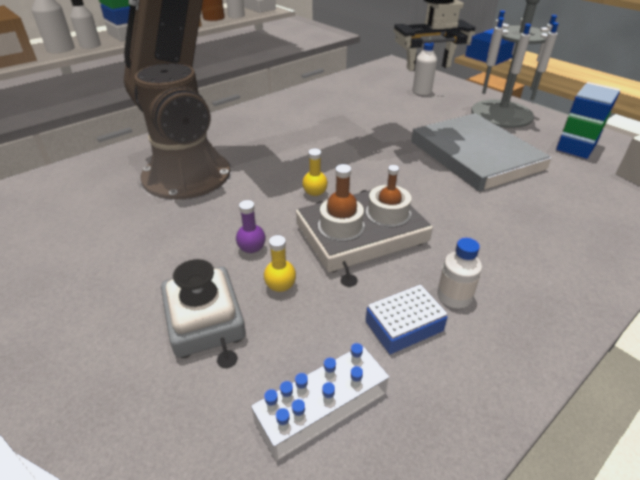

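View pics/side1.png

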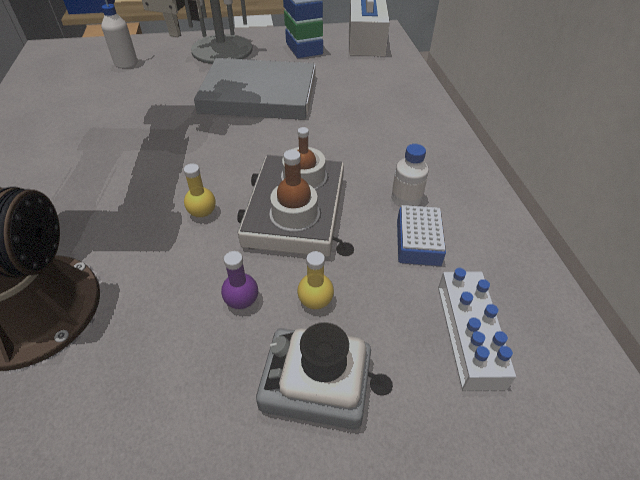

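```bash
cat >> h.py <<'E'
from scipy.spatial.transform import Rotation as Ro
def tool():
    o=get_obs(); return np.array(o['tool_pos']),Ro.from_euler('xyz',o['orientation'],degrees=True).as_matrix()
def circ(P):
    A=np.c_[2*P,np.ones(len(P))]; s=np.linalg.lstsq(A,(P**2).sum(1),rcond=None)[0]; return s[:2],np.sqrt(s[2]+s[0]**2+s[1]**2)
E
python3 - <<'E'
from h import *
import plant; print([k for k in dir(plant) if k[0]!='_'], getattr(plant,'tcp_to_grasp',None))
p,R=tool(); print(p,R.round(3))
for n in ['scene','side']:
    c=camera_params(n); Rc=cv2.Rodrigues(np.array(c['rvec'],float))[0]; cam=-Rc.T@np.array(c['tvec'],float).ravel(); print(n,cam)
    pic,d=snap(n); W=world(n,d); ok=d>0
    def sel(cx,cy,r,z0,z1):
        m=ok&(np.hypot(W[...,0]-cx,W[...,1]-cy)<r)&(W[...,2]>z0)&(W[...,2]<z1); return W[m]
    for z0,z1 in [(.145,.18),(.187,.215)]:
        S=sel(.49,.1,.05,z0,z1); print('neck',len(S),S.mean(0).round(4),np.ptp(S,0).round(3), circ(S[:,:2]))
    S=sel(.53,.22,.05,.14,.19);print('small',S.mean(0).round(4))
    S=sel(.475,-.215,.07,.12,.15);print('cup',len(S),S.mean(0).round(4),S.min(0).round(3),S.max(0).round(3), circ(S[S[:,2]<.13][:,:2]))
E
```

```text
['PlanningError', 'boxes_of', 'camera_params', 'close_job', 'get_obs', 'snapshot', 'tcp_to_grasp'] 0.0188
[0.29530167 0.60695002 0.2265733 ] [[ 0.    -0.437 -0.899]
 [ 0.    -0.899  0.437]
 [-1.    -0.    -0.   ]]
scene [ 1.03753946 -0.42554106  0.66445867]
neck 208 [0.4956 0.1044 0.1626] [0.025 0.026 0.035] (array([0.48880258, 0.11063897]), np.float64(0.012602581181487268))
neck 168 [0.4914 0.1078 0.1954] [0.031 0.031 0.013] (array([0.48935142, 0.10983878]), np.float64(0.01152562989468123))
small [0.5252 0.2179 0.1601]
cup 847 [ 0.4881 -0.2262  0.1295] [ 0.455 -0.26   0.12 ] [ 0.524 -0.194  0.136] (array([ 0.49453095, -0.22809414]), np.float64(0.024628455825872374))
side [ 0.42942106 -0.52744477  0.6740886 ]
neck 235 [0.4857 0.1035 0.1626] [0.028 0.016 0.035] (array([0.48670538, 0.11329994]), np.float64(0.013101713191752054))
neck 213 [0.4864 0.1094 0.1959] [0.029 0.032 0.013] (array([0.48670474, 0.11189493]), np.float64(0.011492628135743478))
small [0.5203 0.2192 0.1605]
cup 1487 [ 0.4882 -0.2233  0.1298] [ 0.455 -0.258  0.12 ] [ 0.521 -0.191  0.136] (array([ 0.48772846, -0.22616582]), np.float64(0.021544662208669164))
```

```bash
python3 -m pendant '[{"claw":87,"linear":[-2,26,-28],"twist":0},{"claw":87,"linear":[-2,26,-28],"twist":0},{"claw":87,"linear":[-2,26,-28],"twist":0},{"claw":87,"linear":[-2,26,-28],"twist":0},{"claw":87,"linear":[-2,26,-28],"twist":0},{"claw":87,"linear":[-2,26,-28],"twist":0},{"claw":87,"linear":[-2,26,-28],"twist":0},{"claw":87,"linear":[-2,26,-28],"twist":0},{"claw":87,"linear":[-2,26,-28],"twist":0},{"claw":87,"linear":[-2,26,-28],"twist":0}]'
python3 -m pendant '[{"claw":87,"linear":[0,20,-22],"twist":0},{"claw":87,"linear":[0,20,-22],"twist":0},{"claw":87,"linear":[0,20,-22],"twist":0},{"claw":87,"linear":[0,20,-22],"twist":0},{"claw":87,"linear":[0,12,-12],"twist":0},{"claw":87,"linear":[0,6,-6],"twist":0},{"claw":87,"linear":[0,4,-4],"twist":0},{"claw":87,"linear":[0,0,0],"twist":0},{"claw":87,"linear":[0,0,0],"twist":0},{"claw":87,"linear":[0,0,0],"twist":0}]'
python3 - <<'E'
from h import *
o=get_obs(); print(o['joint_pos'],o['force'])
p,R=tool(); print(p.round(4),R.round(3)); pic,d=snap('wrist','w1.png'); W=world('wrist',d)
m=(d>0)&(np.hypot(W[...,0]-.488,W[...,1]-.111)<.04)
for z0,z1 in [(.145,.18),(.192,.21)]:
    S=W[m&(W[...,2]>z0)&(W[...,2]<z1)]; print(len(S),S.mean(0),S.min(0),S.max(0)) if len(S) else 0
print([(b['confidence'],b['xy']) for b in boxes_of('wrist','flask')])
E
```

```text
clock: 1.93
tool_pos: [0.4336, 0.2489, 0.2471]
orientation: [-105.7, 89.9, 48.3]
force: [0.8, 0.9, 0.1]
opening: 0.0872
clock: 2.77
tool_pos: [0.4875, 0.1116, 0.2466]
orientation: [-72.9, 90.0, 81.2]
force: [-0.7, 0.4, -0.4]
opening: 0.0868
[ 3.54388894e+01  3.09449464e+00 -1.90695120e+01 -7.83767823e-03
 -6.78289291e+01  2.86638287e+01] [-0.67407509  0.38028722 -0.35585297]
[0.4875 0.1116 0.2466] [[ 0.    -0.437 -0.9  ]
 [ 0.    -0.9    0.437]
 [-1.    -0.     0.   ]]
613 [0.49639326 0.11028632 0.16349841] [0.48226659 0.10151398 0.1450361 ] [0.50058205 0.12602928 0.17999678]
2232 [0.48754515 0.11488839 0.19826261] [0.47186743 0.10088216 0.19208919] [0.50129419 0.12987084 0.20060831]
[(0.95, [320.5, 395.5]), (0.9, [530.8, 250.9]), (0.81, [318.8, 231.5]), (0.68, [504.3, 102.6]), (0.43, [612.8, 73.8])]
```

View pics/w1.png

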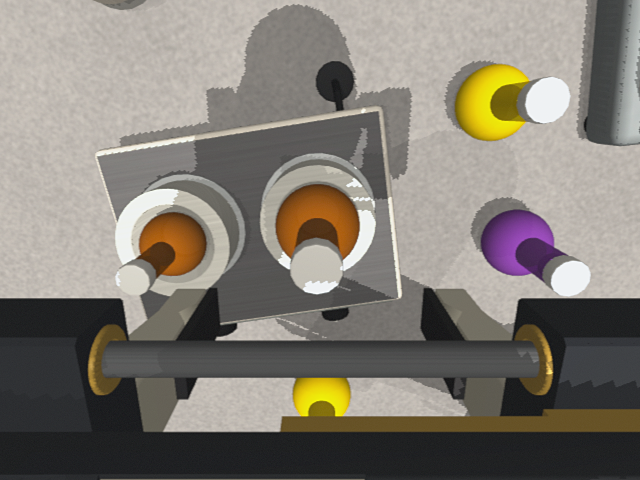

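The amber, larger flask sits at columns ~260–375 with its stopper at (317, 265), on the fingers' centre line. The small one is at (172, 243), and the purple and yellow look-alikes are clear of the path.

```bash
python3 -m pendant '[{"claw":87,"linear":[12,-1,1],"twist":0},{"claw":87,"linear":[12,-1,0],"twist":0},{"claw":87,"linear":[12,0,0],"twist":0},{"claw":87,"linear":[12,0,0],"twist":0},{"claw":87,"linear":[12,0,0],"twist":0},{"claw":87,"linear":[12,0,0],"twist":0},{"claw":87,"linear":[12,0,0],"twist":0},{"claw":87,"linear":[12,0,0],"twist":0},{"claw":87,"linear":[7,0,0],"twist":0},{"claw":87,"linear":[0,0,0],"twist":0}]'
python3 -m pendant '[{"claw":20,"linear":[0,0,0],"twist":0},{"claw":20,"linear":[0,0,0],"twist":0},{"claw":20,"linear":[0,0,0],"twist":0},{"claw":20,"linear":[0,0,0],"twist":0},{"claw":20,"linear":[0,0,0],"twist":0},{"claw":20,"linear":[0,0,0],"twist":0},{"claw":20,"linear":[0,0,0],"twist":0},{"claw":20,"linear":[0,0,0],"twist":0},{"claw":20,"linear":[0,0,0],"twist":0},{"claw":20,"linear":[0,0,0],"twist":0}]'
```

```text
clock: 3.7
tool_pos: [0.4867, 0.1131, 0.1421]
orientation: [55.0, 89.8, -150.9]
force: [-0.6, -0.3, 0.1]
opening: 0.0867
clock: 4.53
tool_pos: [0.4877, 0.1132, 0.1436]
orientation: [-112.5, 90.0, 41.6]
force: [0.3, 0.7, -0.4]
opening: 0.0282
```

```bash
python3 -m pendant '[{"claw":20,"linear":[-3,0,0],"twist":0},{"claw":20,"linear":[-7,0,0],"twist":0},{"claw":20,"linear":[-11,0,0],"twist":0},{"claw":20,"linear":[-13,0,0],"twist":0},{"claw":20,"linear":[-13,0,0],"twist":0},{"claw":20,"linear":[-13,0,0],"twist":0},{"claw":20,"linear":[-13,0,0],"twist":0},{"claw":20,"linear":[-8,0,0],"twist":0},{"claw":20,"linear":[-4,0,0],"twist":0},{"claw":20,"linear":[0,0,0],"twist":0}]'
python3 - <<'E'
from h import *
p,R=tool(); print(p.round(4)); pic,d=snap('side','s2.png'); W=world('side',d)
for z0,z1 in [(.16,.195),(.195,.225),(.25,.3)]:
    m=(d>0)&(np.hypot(W[...,0]-p[0],W[...,1]-p[1])<.045)&(W[...,2]>z0)&(W[...,2]<z1); S=W[m]; print(len(S),S.mean(0).round(4),S.min(0).round(3),S.max(0).round(3))
D=np.array([.4885,-.2255,0])-p; print('delta tool',(R.T@D*1000).round(1))
E
```

```text
clock: 5.37
tool_pos: [0.4879, 0.1132, 0.2295]
orientation: [-121.1, 89.9, 33.0]
force: [-0.6, -0.1, -2.2]
opening: 0.0282
[0.4879 0.1132 0.2295]
212 [0.4845 0.089  0.1868] [0.455 0.08  0.172] [0.516 0.109 0.195]
671 [0.486  0.0955 0.2097] [0.455 0.08  0.195] [0.518 0.126 0.225]
65 [0.4924 0.1127 0.2733] [0.466 0.08  0.251] [0.53  0.142 0.3  ]
delta tool [ 229.2  304.6 -148.5]
```

View pics/s2.png

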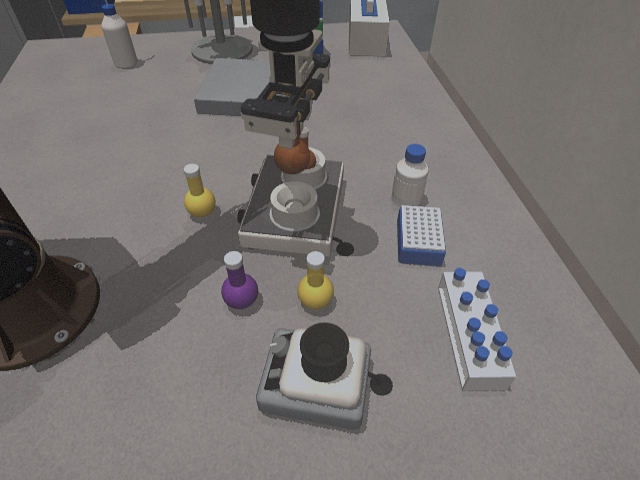

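```bash
python3 -m pendant '[{"claw":20,"linear":[0,10,-5],"twist":0},{"claw":20,"linear":[0,20,-10],"twist":0},{"claw":20,"linear":[0,28,-14],"twist":0},{"claw":20,"linear":[0,30,-14.5],"twist":0},{"claw":20,"linear":[0,30,-14.5],"twist":0},{"claw":20,"linear":[0,30,-14.5],"twist":0},{"claw":20,"linear":[0,30,-14.5],"twist":0},{"claw":20,"linear":[0,30,-14.5],"twist":0},{"claw":20,"linear":[0,30,-14.5],"twist":0},{"claw":20,"linear":[0,30,-14.5],"twist":0}]'
python3 -m pendant '[{"claw":20,"linear":[0,20,-10],"twist":0},{"claw":20,"linear":[0,10,-5],"twist":0},{"claw":20,"linear":[0,5,-2],"twist":0},{"claw":20,"linear":[0,1.6,0],"twist":0},{"claw":20,"linear":[0,0,0],"twist":0},{"claw":20,"linear":[0,0,0],"twist":0},{"claw":20,"linear":[0,0,0],"twist":0},{"claw":20,"linear":[0,0,0],"twist":0},{"claw":20,"linear":[0,0,0],"twist":0},{"claw":20,"linear":[0,0,0],"twist":0}]'
python3 - <<'E'
from h import *
p,R=tool(); print(p.round(4),R[:,1].round(3),get_obs()['opening'])
for n in ['side','scene','wrist']:
    pic,d=snap(n,n+'3.png'); W=world(n,d); b=pic.astype(int)
    amber=(b[...,0]>b[...,2]+40)&(b[...,0]>b[...,1]+25)&(d>0)
    near=(np.hypot(W[...,0]-p[0],W[...,1]-p[1])<.05)
    S=W[near&amber&(W[...,2]>.15)&(W[...,2]<.225)]
    if len(S)>50:
        A=np.c_[2*S,np.ones(len(S))]; s=np.linalg.lstsq(A,(S**2).sum(1),rcond=None)[0]
        print(n,'bulb',len(S),s[:3].round(4),np.sqrt(s[3]+(s[:3]**2).sum()).round(4),'min',S.min(0).round(4),S.max(0).round(4))
    m=near&(d>0)&(W[...,2]>.122)&(W[...,2]<.142)&~amber; S=W[m]
    if len(S): print(n,'cup',len(S),S.min(0).round(4),S.max(0).round(4),(S.min(0)+S.max(0))/2)
a=cv2.imread('pics/side3.png')[220:460,200:440]; c=cv2.imread('pics/scene3.png')[170:410,80:320]
cv2.imwrite('pics/c3.png',cv2.resize(np.hstack([a,c]),(800,400),interpolation=cv2.INTER_CUBIC))
E
```

```text
clock: 6.25
tool_pos: [0.4867, -0.187, 0.2277]
orientation: [19.9, 89.9, 173.9]
force: [0.8, 0.5, -1.2]
opening: 0.0284
clock: 7.08
tool_pos: [0.4872, -0.2249, 0.2287]
orientation: [-152.0, 90.0, 2.1]
force: [-0.8, 0.5, -0.8]
opening: 0.0284
[ 0.4872 -0.2249  0.2287] [-0.437 -0.9   -0.   ] 0.02842618191097669
side bulb 103 [ 0.4912 -0.2276  0.1959] 0.0262 min [ 0.5043 -0.2514  0.1973] [ 0.5167 -0.2265  0.2133]
side cup 770 [ 0.4548 -0.2581  0.1221] [ 0.5216 -0.2122  0.1368] [ 0.48819488 -0.23517691  0.12943285]
scene bulb 1042 [ 0.489  -0.2272  0.1939] 0.031 min [ 0.4721 -0.2585  0.1825] [ 0.5216 -0.1994  0.2249]
scene cup 716 [ 0.4593 -0.2601  0.122 ] [ 0.5242 -0.1938  0.1364] [ 0.49176976 -0.22696095  0.12922313]
wrist bulb 7106 [ 0.4867 -0.2236  0.1941] 0.0315 min [ 0.4705 -0.2551  0.1863] [ 0.5185 -0.1967  0.225 ]
wrist cup 2332 [ 0.4747 -0.2561  0.122 ] [ 0.5213 -0.1929  0.1363] [ 0.49798733 -0.22447952  0.12914507]
```

View pics/c3.png

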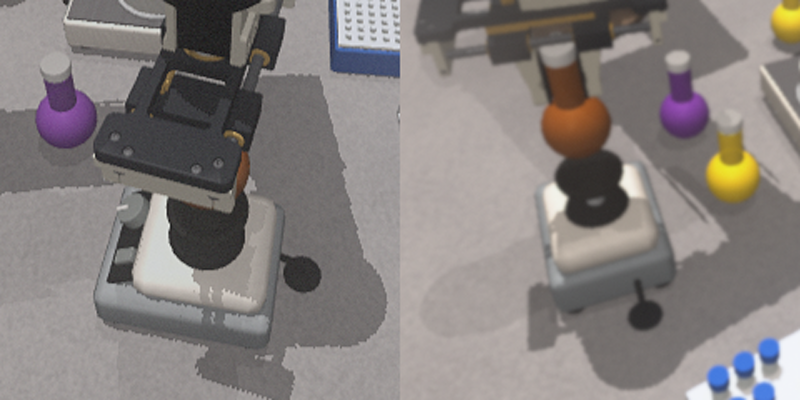

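The amber flask hangs upright over the cup: bulb at (575, 122) in the right crop, cup at (595, 175). Measured offset is about 1.5 mm, so I'm lowering it now.

```bash
python3 -m pendant '[{"claw":20,"linear":[4,0,-1],"twist":0},{"claw":20,"linear":[6,0,-0.5],"twist":0},{"claw":20,"linear":[7,0,0],"twist":0},{"claw":20,"linear":[7,0,0],"twist":0},{"claw":20,"linear":[6,0,0],"twist":0},{"claw":20,"linear":[4,0,0],"twist":0},{"claw":20,"linear":[2,0,0],"twist":0},{"claw":20,"linear":[1,0,0],"twist":0},{"claw":20,"linear":[0,0,0],"twist":0},{"claw":20,"linear":[0,0,0],"twist":0}]'
python3 -m pendant '[{"claw":20,"linear":[1,0,0],"twist":0},{"claw":20,"linear":[1,0,0],"twist":0},{"claw":20,"linear":[1,0,0],"twist":0},{"claw":20,"linear":[1,0,0],"twist":0},{"claw":20,"linear":[1,0,0],"twist":0},{"claw":20,"linear":[1,0,0],"twist":0},{"claw":20,"linear":[1,0,0],"twist":0},{"claw":20,"linear":[1,0,0],"twist":0},{"claw":20,"linear":[0,0,0],"twist":0},{"claw":20,"linear":[0,0,0],"twist":0}]'
```

```text
clock: 8.07
tool_pos: [0.4885, -0.2261, 0.1918]
orientation: [-172.3, 90.0, -18.2]
force: [0.5, 1.5, -1.8]
opening: 0.0286
clock: 8.9
tool_pos: [0.4888, -0.2261, 0.184]
orientation: [-165.9, 89.9, -11.8]
force: [-0.2, 1.4, 5.1]
opening: 0.0282
```

```bash
python3 -m pendant '[{"claw":20,"linear":[1,0,0],"twist":0},{"claw":20,"linear":[1,0,0],"twist":0},{"claw":20,"linear":[1,0,0],"twist":0},{"claw":20,"linear":[0.5,0,0],"twist":0},{"claw":20,"linear":[0,0,0],"twist":0},{"claw":20,"linear":[0,0,0],"twist":0},{"claw":20,"linear":[0,0,0],"twist":0},{"claw":20,"linear":[0,0,0],"twist":0},{"claw":20,"linear":[0,0,0],"twist":0},{"claw":20,"linear":[0,0,0],"twist":0}]'
python3 -c "
from h import *
o=get_obs();print(o['force'],o['tool_pos'],o['moment'])"
```

```text
clock: 9.73
tool_pos: [0.4889, -0.2261, 0.1809]
orientation: [-170.4, 89.9, -16.3]
force: [-0.3, 2.4, 7.3]
opening: 0.0281
[-0.26236774  2.42702906  7.27591129] [ 0.48893005 -0.22611254  0.18087206] [ 0.90907703  0.16894417 -0.05914658]
```

```bash
python3 -m pendant '[{"claw":20,"linear":[0,-0.7,0.3],"twist":0},{"claw":20,"linear":[0,-0.7,0.3],"twist":0},{"claw":20,"linear":[0,0,0],"twist":0},{"claw":20,"linear":[1,0,0],"twist":0},{"claw":20,"linear":[1,0,0],"twist":0},{"claw":20,"linear":[0,0,0],"twist":0},{"claw":20,"linear":[0,0,0],"twist":0},{"claw":20,"linear":[0,0,0],"twist":0},{"claw":20,"linear":[0,0,0],"twist":0},{"claw":20,"linear":[0,0,0],"twist":0}]'
python3 -c "
from h import *
o=get_obs();print(o['force'],o['tool_pos'],o['moment'])
p,d=snap('scene');W=world('scene',d);m=(d>0)&(np.hypot(W[...,0]-.4885,W[...,1]+.225)<.04)&(W[...,2]>.1)&(p.max(2)<60)
print(np.percentile(W[m][:,2],[90,95,99]))"
```

```text
clock: 10.57
tool_pos: [0.489, -0.2249, 0.179]
orientation: [177.4, 89.9, -28.5]
force: [-1.2, 0.9, 7.3]
opening: 0.0278
[-1.21230681  0.86921115  7.29000744] [ 0.48897959 -0.22485046  0.17903329] [ 0.46536699  0.31806407 -0.02968453]
[0.35389119 0.35436765 0.35583449]
```

```bash
python3 -m pendant '[{"claw":20,"linear":[1,0,0],"twist":0},{"claw":20,"linear":[1,0,0],"twist":0},{"claw":20,"linear":[0,0,0],"twist":0},{"claw":20,"linear":[0,0,0],"twist":0},{"claw":20,"linear":[0,0,0],"twist":0},{"claw":20,"linear":[0,0,0],"twist":0},{"claw":20,"linear":[0,0,0],"twist":0},{"claw":20,"linear":[0,0,0],"twist":0},{"claw":20,"linear":[0,0,0],"twist":0},{"claw":20,"linear":[0,0,0],"twist":0}]'
python3 - <<'E'
from h import *
o=get_obs();print(o['force'],o['tool_pos'],o['moment'])
for n in ['scene','side']:
    p,d=snap(n,n+'5.png');W=world(n,d); p=p.astype(int)
    near=(d>0)&(np.hypot(W[...,0]-.4885,W[...,1]+.225)<.045)&(W[...,2]>.105)
    m=near&(p.max(2)<60)&(W[...,2]<.17); print(n,len(W[m]),np.percentile(W[m][:,2],[50,80,90,95,99]).round(4) if m.any() else '')
    amber=(p[...,0]>p[...,2]+40)&(p[...,0]>p[...,1]+25)&near&(W[...,2]<.21); S=W[amber]; 
    if len(S)>30:
        A=np.c_[2*S,np.ones(len(S))]; s=np.linalg.lstsq(A,(S**2).sum(1),rcond=None)[0]; print('bulb',len(S),s[:3].round(4),S.min(0).round(3),S.max(0).round(3))
a=cv2.imread('pics/side5.png')[220:460,200:440]; c=cv2.imread('pics/scene5.png')[170:410,80:320]
cv2.imwrite('pics/c5.png',cv2.resize(np.hstack([a,c]),(800,400),interpolation=cv2.INTER_CUBIC))
E
```

```text
clock: 11.45
tool_pos: [0.4895, -0.2251, 0.178]
orientation: [178.4, 89.8, -27.5]
force: [-1.2, 1.8, 12.9]
opening: 0.0283
[-1.19083798  1.84007881 12.89574988] [ 0.48954233 -0.22514001  0.17795871] [ 0.55365562  0.57663027 -0.03090967]
scene 205 [0.1245 0.1257 0.1262 0.1266 0.1272]
bulb 1208 [ 0.5034 -0.2324  0.1682] [ 0.471 -0.258  0.133] [ 0.523 -0.199  0.21 ]
side 85 [0.1246 0.1258 0.1263 0.1266 0.1322]
```

View pics/c5.png

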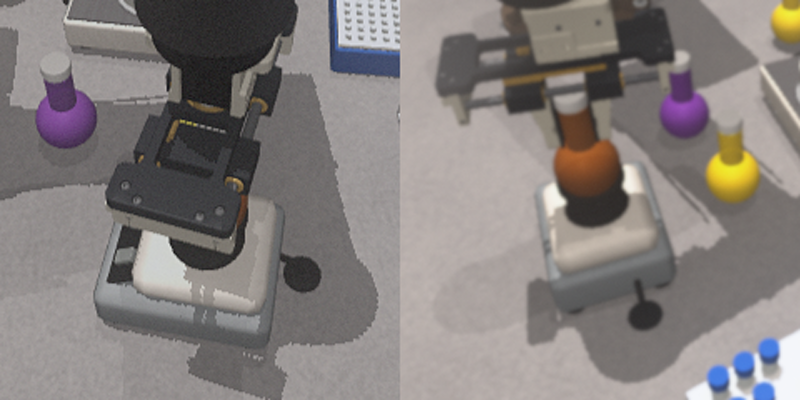

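The flask is seated in the cup (right crop, about (595, 195)). The rim has dropped to about 0.126 m and the force has risen past the 11 N stop value. I'll add a small margin and hold.

```bash
python3 -m pendant '[{"claw":20,"linear":[0.5,0,0],"twist":0},{"claw":20,"linear":[0,0,0],"twist":0},{"claw":20,"linear":[0,0,0],"twist":0},{"claw":20,"linear":[0,0,0],"twist":0},{"claw":20,"linear":[0,0,0],"twist":0},{"claw":20,"linear":[0,0,0],"twist":0},{"claw":20,"linear":[0,0,0],"twist":0},{"claw":20,"linear":[0,0,0],"twist":0},{"claw":20,"linear":[0,0,0],"twist":0},{"claw":20,"linear":[0,0,0],"twist":0}]'
python3 -m pendant '[{"claw":20,"linear":[0,0,0],"twist":0},{"claw":20,"linear":[0,0,0],"twist":0},{"claw":20,"linear":[0,0,0],"twist":0},{"claw":20,"linear":[0,0,0],"twist":0},{"claw":20,"linear":[0,0,0],"twist":0},{"claw":20,"linear":[0,0,0],"twist":0},{"claw":20,"linear":[0,0,0],"twist":0},{"claw":20,"linear":[0,0,0],"twist":0},{"claw":20,"linear":[0,0,0],"twist":0},{"claw":20,"linear":[0,0,0],"twist":0}]'
python3 -m pendant '[{"claw":20,"linear":[0,0,0],"twist":0},{"claw":20,"linear":[0,0,0],"twist":0},{"claw":20,"linear":[0,0,0],"twist":0},{"claw":20,"linear":[0,0,0],"twist":0},{"claw":20,"linear":[0,0,0],"twist":0},{"claw":20,"linear":[0,0,0],"twist":0},{"claw":20,"linear":[0,0,0],"twist":0},{"claw":20,"linear":[0,0,0],"twist":0},{"claw":20,"linear":[0,0,0],"twist":0},{"claw":20,"linear":[0,0,0],"twist":0}]'
python3 - <<'E'
from h import *
o=get_obs();print(o['force'],o['tool_pos'],o['moment'])
p,R=tool()
for n in ['scene','side','wrist']:
    p,d=snap(n,n+'6.png');W=world(n,d); p=p.astype(int)
    near=(d>0)&(np.hypot(W[...,0]-.4885,W[...,1]+.225)<.045)&(W[...,2]>.105)
    m=near&(p.max(2)<60)&(W[...,2]<.14); print(n,m.sum(),np.percentile(W[m][:,2],[80,95]).round(4) if m.any() else '')
    am=(p[...,0]>p[...,2]+40)&(p[...,0]>p[...,1]+25)&near
    for z0,z1 in [(.12,.168),(.185,.2)]:
        S=W[am&(W[...,2]>z0)&(W[...,2]<z1)]
        if len(S)>40: print('  amber',z0,len(S),S.mean(0).round(4),(S.min(0)+S.max(0))/2)
E
```

```text
clock: 12.38
tool_pos: [0.4897, -0.2252, 0.1779]
orientation: [178.2, 89.8, -27.7]
force: [-2.0, 2.1, 16.6]
opening: 0.0286
clock: 13.22
tool_pos: [0.4897, -0.2252, 0.1779]
orientation: [178.1, 89.8, -27.8]
force: [-2.5, 1.6, 15.6]
opening: 0.0284
clock: 14.05
tool_pos: [0.4897, -0.2252, 0.1779]
orientation: [178.4, 89.8, -27.5]
force: [-2.6, 1.2, 16.8]
opening: 0.0286
[-2.61876532  1.15870649 16.77535021] [ 0.48971945 -0.22523147  0.17790863] [ 0.72841868  0.82653462 -0.07786673]
scene 203 [0.1256 0.1264]
  amber 0.12 781 [ 0.5087 -0.2343  0.1551] [ 0.49672884 -0.22816391  0.15070379]
  amber 0.185 118 [ 0.5004 -0.2315  0.1925] [ 0.49747854 -0.22982308  0.19250049]
side 80 [0.1255 0.1262]
wrist 1101 [0.1264 0.127 ]
  amber 0.12 5351 [ 0.506  -0.2321  0.1585] [ 0.49653887 -0.22563746  0.14636752]
  amber 0.185 1047 [ 0.4983 -0.2284  0.1928] [ 0.4917659  -0.22545046  0.19250294]
```

The TCP stays at 0.1779 while the force rises, so the cup is on its stop and steady. Holding a little longer, then handing in.

```bash
for i in 1; do python3 -m pendant '[{"claw":20,"linear":[0,0,0],"twist":0},{"claw":20,"linear":[0,0,0],"twist":0},{"claw":20,"linear":[0,0,0],"twist":0},{"claw":20,"linear":[0,0,0],"twist":0},{"claw":20,"linear":[0,0,0],"twist":0},{"claw":20,"linear":[0,0,0],"twist":0},{"claw":20,"linear":[0,0,0],"twist":0},{"claw":20,"linear":[0,0,0],"twist":0},{"claw":20,"linear":[0,0,0],"twist":0},{"claw":20,"linear":[0,0,0],"twist":0}]'; done
python3 -m pendant '[{"claw":20,"linear":[0,0,0],"twist":0},{"claw":20,"linear":[0,0,0],"twist":0},{"claw":20,"linear":[0,0,0],"twist":0},{"claw":20,"linear":[0,0,0],"twist":0},{"claw":20,"linear":[0,0,0],"twist":0},{"claw":20,"linear":[0,0,0],"twist":0},{"claw":20,"linear":[0,0,0],"twist":0},{"claw":20,"linear":[0,0,0],"twist":0},{"claw":20,"linear":[0,0,0],"twist":0},{"claw":20,"linear":[0,0,0],"twist":0}]'
python3 -c "
from plant import *
print(close_job())"
```

```text
clock: 15.03
tool_pos: [0.4897, -0.2252, 0.1779]
orientation: [178.4, 89.8, -27.5]
force: [-2.6, 1.3, 15.6]
opening: 0.0282
clock: 15.87
tool_pos: [0.4897, -0.2252, 0.1779]
orientation: [178.6, 89.8, -27.3]
force: [-2.3, 2.5, 16.5]
opening: 0.028
the job is handed in; nothing more can be done
None
```

I gripped the larger amber flask by its neck, lifted it out of its well and pressed it down into the mixer cup. It was held fully down for about 4.4 s. I handed the job in at 15.9 s with the gripper still holding the neck and still pressing.

**Cup on its stop:**
- The TCP stayed at z = 0.1779 m while I pressed further.
- The upward force settled at about 16 N, above the 11 N needed at the stop.
- The cameras put the cup rim at 0.126–0.127 m, against 0.126 expected when fully down.

**Grip:** the finger opening stayed at about 28 mm, the neck's diameter.

**Checks that were weaker:**
- About 2–3 N of side force remained after a small sideways correction in the cup.
- I had no direct reading of the cup joint or of the mixer running.
- The small flask and the other things on the bench were not measured again. No move went near them, and what showed in the pictures taken along the way looked undisturbed.

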